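Unstack the forming plungers onto their outline tiles

TASK

The plungers of the forming machine have come back from the wash in two stacks. Take the stacks apart and stand each of the five plungers on the flat grey tile that bears its own outline, same shape and size, centred on the outline and turned to line up with it. Keep them upright all along, and set them down rather than dropping them.

Things in the scene. Friction and masses are not known exactly. Their poses are not given: they have to be found in the camera images.
- plunger_square: Loose grey plastic plunger: square block 60 x 60 mm, 30 mm tall; its x and y axes are square to its sides. Flat top with a small flush insert. Origin: centre of its underside, z up. At the start it is at the bottom of one stack, standing on the table, roughly centred, upright, turned at random. About 150 g, rigid, not fragile.
- plunger_biground: Loose grey plastic plunger: large round disc 64 mm in diameter, 30 mm tall. Flat top with a small flush insert. Origin: centre of its underside, z up. At the start it is at the bottom of the other stack, standing on the table, roughly centred, upright, turned at random. About 140 g, rigid, not fragile.
- plunger_hex: Loose white plastic plunger: hexagonal block 42 mm across flats (48.5 mm across corners), 28 mm tall; its x axis points to a corner, its y axis squarely to a flat. Flat top with a small flush insert. Origin: centre of its underside, z up. At the start it is on the square or the large round plunger, under the small round one, roughly centred, upright, turned at random. About 70 g, rigid, not fragile.
- plunger_oblong: Loose white plastic plunger: oblong block with half-round ends, 52 mm long (along its x) and 30 mm wide (along its y), flat long sides 22 mm long, 28 mm tall. Flat top with a small flush insert. Origin: centre of its underside, z up. At the start it is on whichever of the square and large round plungers does not carry the hexagonal one, roughly centred, upright, turned at random. About 60 g, rigid, not fragile.
- plunger_smallround: Loose bare steel plunger: small round plug 26 mm in diameter, 30 mm tall. Flat top with a small flush insert. Origin: centre of its underside, z up. At the start it is at the top of the taller stack, always on the hexagonal plunger, roughly centred, upright, turned at random. About 120 g, rigid, not fragile.
- tile_square: Fixed flat grey tile 86 x 86 x 4 mm lying on the table, with a black, filled-in, true-size square outline, 60 x 60 mm, sides along the tile's x and y, in its centre, flush with its top. No rim. Origin: centre of its underside; its top is 4 mm above the origin; z up.
- tile_biground: Fixed flat grey tile 86 x 86 x 4 mm lying on the table, with a black, filled-in, true-size large round outline, 64 mm in diameter, in its centre, flush with its top. No rim. Origin: centre of its underside; its top is 4 mm above the origin; z up.
- tile_hex: Fixed flat grey tile 86 x 86 x 4 mm lying on the table, with a black, filled-in, true-size hexagonal outline, 42 mm across flats, a corner on the tile's x axis, in its centre, flush with its top. No rim. Origin: centre of its underside; its top is 4 mm above the origin; z up.
- tile_oblong: Fixed flat grey tile 86 x 86 x 4 mm lying on the table, with a black, filled-in, true-size oblong outline, 52 mm along the tile's x, 30 mm along its y, in its centre, flush with its top. No rim. Origin: centre of its underside; its top is 4 mm above the origin; z up.
- tile_smallround: Fixed flat grey tile 86 x 86 x 4 mm lying on the table, with a black, filled-in, true-size small round outline, 26 mm in diameter, in its centre, flush with its top. No rim. Origin: centre of its underside; its top is 4 mm above the origin; z up.
Not all that is in view belongs to the job. Leave any red look-alike of the plunger_hex alone. Leave any green look-alike of the tile_biground alone.

How it is judged (in metres and radians):
At the end, for the whole second after the job is handed in: Every plunger stands released, upright (within 0.08 rad) and at rest on the top of the tile with its own outline, its centre within 12 mm of the tile's centre; the square, hexagonal and oblong ones are turned to within 0.26 rad (15 degrees) of their outline (any equivalent way round) (horizontal distance between plunger_square and tile_square below 0.012 m and z of plunger_square in the frame of tile_square between 0.002 and 0.0065 m and angle between each of plunger_square, plunger_biground, plunger_hex, plunger_oblong, plunger_smallround's own z axis and vertical below 0.08 rad and linear speed of each of plunger_square, plunger_biground, plunger_hex, plunger_oblong, plunger_smallround below 0.02 m/s and angular speed of each of plunger_square, plunger_biground, plunger_hex, plunger_oblong, plunger_smallround below 0.2 rad/s and (angle between the x axis of plunger_square and the x axis of tile_square, either way round below 0.26 rad or angle between the x axis of plunger_square and the x axis of tile_square, either way round above 1.31 rad) and horizontal distance between plunger_biground and tile_biground below 0.012 m and z of plunger_biground in the frame of tile_biground between 0.002 and 0.0065 m and horizontal distance between plunger_hex and tile_hex below 0.012 m and z of plunger_hex in the frame of tile_hex between 0.002 and 0.0065 m and (angle between the x axis of plunger_hex and the x axis of tile_hex, either way round below 0.26 rad or angle between the x axis of plunger_hex and the x axis of tile_hex, either way round between 0.787 and 1.307 rad) and horizontal distance between plunger_oblong and tile_oblong below 0.012 m and z of plunger_oblong in the frame of tile_oblong between 0.002 and 0.0065 m and angle between the x axis of plunger_oblong and the x axis of tile_oblong, either way round below 0.26 rad and horizontal distance between plunger_smallround and tile_smallround below 0.012 m and z of plunger_smallround in the frame of tile_smallround between 0.002 and 0.0065 m); the robot touches nothing.
It fails at once if a plunger is tipped over (angle between any of plunger_square, plunger_biground, plunger_hex, plunger_oblong, plunger_smallround's own z axis and vertical above 0.6 rad).
It fails at once if a plunger is dropped or thrown: moving faster than 0.7 m/s while not held (a fall of over about 25 mm) ((linear speed of plunger_square above 0.7 m/s and contact force between the fingers and plunger_square below 0.05 N) or (linear speed of plunger_biground above 0.7 m/s and contact force between the fingers and plunger_biground below 0.05 N) or (linear speed of plunger_hex above 0.7 m/s and contact force between the fingers and plunger_hex below 0.05 N) or (linear speed of plunger_oblong above 0.7 m/s and contact force between the fingers and plunger_oblong below 0.05 N) or (linear speed of plunger_smallround above 0.7 m/s and contact force between the fingers and plunger_smallround below 0.05 N)).
It also fails if it takes over 120 s, if anything falls off the work surface, if the arm or the gripper's body presses on something with over 40 N, if the wrist force passes 120 N, or if a joint passes its speed limit or range.

ROBOT

A 6-joint arm with a two-finger parallel gripper is mounted at the origin on the work surface. World frame = base frame: x ahead of the robot, y to its left, z up, the work surface at z = 0. Lengths are in mm, angles in rad, forces in N, time in s.
With the tool pointing down it reaches from about 275 to 750 mm from the base axis. Payload 10.2 kg.
Tool frame: the origin (TCP) lies at the very end of the fingers, on their centre line; the grasp point (between the pads) lies 19 mm behind it; z points along the fingers, y is the direction in which the jaws open and shut (so a half turn about z gives the same grasp; the last joint's range is limited). The gripper opens to 85 mm and grips with 20 to 120 N. Pads are 22 mm wide; open, the fingers measure 114 mm over their backs; the gripper's body (76 mm by 85 mm) begins 54 mm behind the grasp point. The pads swing forward as they close: fully open they stand 13 mm farther back than shut.
Start: joints at [-0.223, 0.313, 1.498, -0, 1.331, -0.223], TCP at [525.006, -0.013, 200.594] pointing down, gripper open.
Joint ranges: [-2.94, 2.94], [-0.97, 2.17], [0.19, 2.56], [-1.23, 4.37], [0.02, 3.11], [-2.88, 2.88]. Speed limits (rad/s): [2.39, 2.39, 3.01, 3.14, 3.14, 3.14].

INTERFACE

Orientations are given as a unit quaternion [w, x, y, z].
In Python, from rig import * gives the robot as it stands. The module is installed in compiled form; this text tells all that it offers.
- The arm moves only by the shell command python3 -m crank 'ROWS' [FORCE]. ROWS is a JSON object of lists of equal length, an entry for each row: "dp": the shift along the world's x, y, z in cm, a list of three; "delta_rot": the turn, a rotation vector about the world's x, y, z in degrees, a list of three; "claw": the closure in counts, from 0 (fully open) to 255 (shut). A call has 1 to 10 rows; each row shifts and turns the commanded pose from where the row before left it; what a row does not reach is not made up. A row lasts 1/10 s, in which the tool goes at most 50 mm and 8.59 degrees, less where a joint would pass 70% of its speed; a pose out of reach is approached as far as the arm can. A call is refused whole if a number of a shift passes 5 or a number of a turn 8.59, either way. A call with a gripper value outside its range is refused whole. The fingers move at their own pace and stop on an object; FORCE is the grip in N (left out, the last holds). Time passes only in rows, so rows that do not move let the fingers close. It gives the time, the measured TCP pose, the force and the opening at its end, in the units of the state.
- sense(): the state, without advancing time (a new reading comes with each control period).
- capture(name): name is "scene" or "side" or "wrist"; returns (picture, depth): 480x640x3 uint8, red, green, blue; 480x640 float32, mm along the optical axis (not along the pixel's ray), 0 where there is no reading.
- camera_model(name): a dict with "fx", "fy", "cx", "cy" (pixels), "cam_to_world" (4x4, takes a point from camera to world coordinates); the wrist camera has in their place "T_tool_cam" (4x4, takes a point from camera to tool coordinates, whose origin is the TCP and whose axes are the flange's). Camera axes: x right, y up, looking along -z (the intrinsics and any distortion apply to the point x, -y, -z); pixel columns grow to the right and rows downward; lengths in mm; the calibration is good to about 2 mm. A picture is of the moment at which its call begins: read the wrist's pose just before it. camera_model takes no time and is no camera call.
- finish_job(): hands the job in, once; it reports no verdict.
Trained networks look in the newest picture that a camera, given by its name, has taken for a name from the list of things; names that differ only in an ending like _2 or _b are one class to them, and where a whole thing is asked for, a point or a joint stands for the part that bears it (a point fixed in the world has none). Each returns a list of dicts, best first, with "p" (0 to 1); they miss things now and then, are a little off and sometimes report something else, mostly with a low value. They report only what shows in the picture. A call takes as long as a camera call. They do not tell look-alikes from the thing itself.
- boxes_of(camera, target): "centre" ([column, row] in pixels, amid what is visible of it).
- masks_of(camera, target): "region" (480x640 bool, what is visible of it) and "centre" ([column, row] in pixels, amid what is visible of it).
- pinpoint(camera, target): "centre" ([column, row] in pixels: a listed point, or the origin of a listed thing).
The state is a dict: "time_s": time; "joints": joint angles; "dq": joint speeds; "tau": joint torques, N m; "eef_pos": TCP position; "ee_rot": TCP orientation; "force": force on the tool from outside, world axes, zero at the start; "wrist_torque": the same for the moment, N m; "grip_width": opening from 0.0 (shut) to 1.0 (fully open).
Only numpy, scipy, OpenCV 4.12 (cv2) and the standard library are available. Lean on these libraries where they do the work, as an engineer would, in place of code of your own. Each camera call takes 0.05 s, during which the arm holds its last target.

## Working session

There is one attempt and no reset: what is moved stays moved. The work goes in short steps, Python scripts to look and compute and a shell command to move; the robot and the scene stay as the last step left them, time stands still between calls to the robot, and variables do not carry over. Pictures are saved under pics/ and viewed, and the job is handed in when it is done.

```bash
mkdir -p pics; ls; cat > h.py <<'E'
from rig import *
import numpy as np, cv2
def save(n,im): cv2.imwrite('pics/'+n+'.png',im[:,:,::-1])
E
python3 - <<'E'
from h import *
for c in ['scene','side']:
    p,d=capture(c); save(c+'0',p); np.save(c+'_d.npy',d); np.save(c+'_p.npy',p)
    m=camera_model(c); print(c,{k:np.round(v,3).tolist() if not isinstance(v,str) else v for k,v in m.items()})
s=sense(); print(s)
print(camera_model('wrist'))
E
```

```text
pics
scene {'fx': 501.371, 'fy': 501.371, 'cx': 327.052, 'cy': 231.992, 'cam_to_world': [[0.804, -0.327, 0.497, 1035.198], [0.595, 0.447, -0.668, -795.91], [-0.004, 0.832, 0.554, 678.371], [0.0, 0.0, 0.0, 1.0]]}
side {'fx': 573.793, 'fy': 573.793, 'cx': 328.369, 'cy': 236.623, 'cam_to_world': [[0.681, 0.45, -0.579, -165.432], [-0.732, 0.44, -0.52, -681.037], [0.021, 0.778, 0.629, 793.736], [0.0, 0.0, 0.0, 1.0]]}
{'time_s': 0.1, 'joints': array([-2.23393688e-01,  3.13413306e-01,  1.49836337e+00, -9.44262348e-06,
        1.33100637e+00, -2.23380214e-01]), 'dq': array([-0.00025366, -0.00090816, -0.00325192,  0.00091054, -0.0003411 ,
       -0.00029187]), 'tau': array([ 2.30574413e-03, -4.12899542e+01, -2.60142785e+01, -1.81123951e-04,
        3.02137116e-03,  1.15447833e-05]), 'eef_pos': array([5.24732059e+02, 4.93304573e-02, 2.00081620e+02]), 'ee_rot': array([-5.01205782e-04,  7.07110625e-01,  7.07102687e-01, -3.21055855e-04]), 'force': array([ 0.58626678,  0.65346233, -1.07375793]), 'wrist_torque': array([ 0.0541765 , -0.00177227,  0.0433519 ]), 'grip_width': 1.0019301624977004}
{'fx': 390.8038281065221, 'fy': 390.8038281065221, 'cx': 321.3293238196445, 'cy': 239.73343945558003, 'T_tool_cam': array([[-3.62435261e-04,  9.51049156e-01,  3.09039433e-01,
         7.78150053e+01],
       [ 9.99999425e-01,  3.26916742e-05,  1.07217276e-03,
        -1.95345669e-01],
       [ 1.00958599e-03,  3.09039644e-01, -9.51048621e-01,
        -1.73515954e+02],
       [ 0.00000000e+00,  0.00000000e+00,  0.00000000e+00,
         1.00000000e+00]])}
```

View pics/scene0.png

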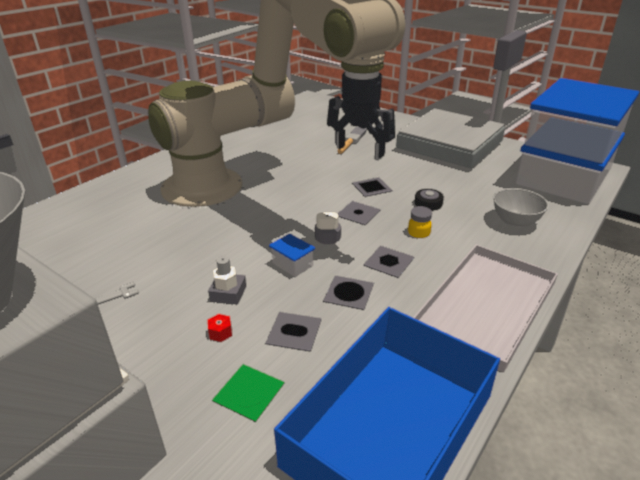

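View pics/side0.png

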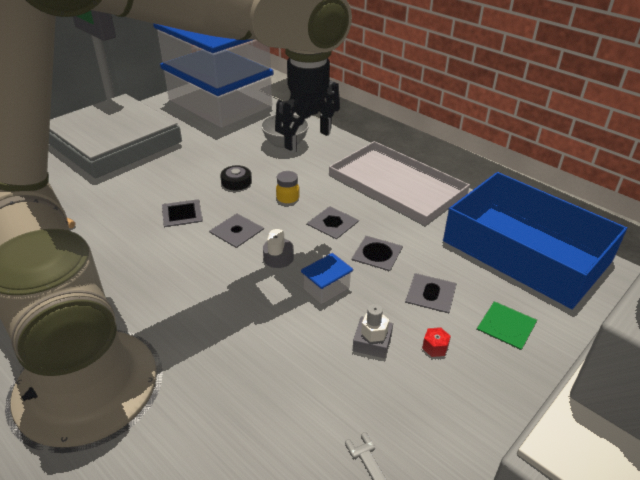

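```bash
cat >> h.py <<'E'
def rect(c,p,z,x0,x1,y0,y1,s):
    """orthographic view of plane z: image col = (y1-y)*s (left=+y), row=(x1-x)*s"""
    m=camera_model(c); T=np.linalg.inv(m['cam_to_world'])
    ys=y1-np.arange(int((y1-y0)*s))/s; xs=x1-np.arange(int((x1-x0)*s))/s
    X,Y=np.meshgrid(xs,ys,indexing='ij')
    P=np.stack([X,Y,np.full_like(X,z),np.ones_like(X)],-1)@T.T
    u=m['fx']*P[...,0]/-P[...,2]+m['cx']; v=m['fy']*-P[...,1]/-P[...,2]+m['cy']
    return cv2.remap(p,u.astype(np.float32),v.astype(np.float32),cv2.INTER_LINEAR)
def cloud(c,d):
    m=camera_model(c); v,u=np.mgrid[:480,:640]
    P=np.stack([(u-m['cx'])/m['fx']*d,-(v-m['cy'])/m['fy']*d,-d,np.ones_like(d)],-1)@m['cam_to_world'].T
    P[d<=0]=np.nan
    return P[...,:3]
E
python3 - <<'E'
from h import *
R=(250,800,-450,200)
for c in ['scene','side']:
    p=np.load(c+'_p.npy'); d=np.load(c+'_d.npy')
    im=rect(c,p,4,*R,1.2).copy()
    for x in range(300,800,100): cv2.putText(im,str(x),(0,int((800-x)*1.2)),0,.4,(255,0,0)); cv2.line(im,(0,int((800-x)*1.2)),(780,int((800-x)*1.2)),(255,255,0),1)
    for y in range(-400,200,100): cv2.putText(im,str(y),(int((200-y)*1.2),10),0,.4,(255,0,0)); cv2.line(im,(int((200-y)*1.2),0),(int((200-y)*1.2),700),(255,255,0),1)
    save(c+'rect',im[:600]) if 0 else save(c+'rect',cv2.resize(im,(700,int(700*im.shape[0]/im.shape[1]))))
    P=cloud(c,d)
    # dark outlines on tile tops
    dark=(p.max(2)<45)&(np.abs(P[...,2]-4)<5)&(P[...,0]>250)&(P[...,0]<800)&(P[...,1]>-450)&(P[...,1]<250)
    n,l,st,ce=cv2.connectedComponentsWithStats(dark.astype(np.uint8))
    for i in range(1,n):
        if st[i,4]>40:
            q=P[l==i]; (cx,cy),(w,h),a=cv2.minAreaRect(q[:,:2].astype(np.float32))
            print(c,ce[i].round(),st[i,4],'mean',q.mean(0).round(1),'rect',np.round([cx,cy,w,h,a],1))
E
```

```text
scene [389. 260.] 145 mean [609.7   4.8   5.2] rect [609.3   5.4  38.   39.9  31.2]
scene [349. 291.] 429 mean [ 597.5 -135.2    5. ] rect [ 597.2 -135.4   58.9   59.3    2.9]
scene [294. 330.] 228 mean [ 577.7 -287.3    4.9] rect [ 577.1 -287.6   48.2   29.    16.3]
side [332. 221.] 158 mean [609.1   4.    3.6] rect [608.3   3.6  39.8  43.4  21.8]
side [236. 229.] 50 mean [439.2 138.2   3. ] rect [439.5 138.   21.9  21.8  38.6]
side [377. 252.] 416 mean [ 597.  -135.9    3.4] rect [ 597.2 -136.4   60.4   60.    79.2]
side [431. 292.] 214 mean [ 576.6 -289.1    3.7] rect [ 576.7 -289.3   49.8   27.8   24.4]
```

```bash
python3 - <<'E'
from h import *
for c in ['scene','side']:
    for t in ['plunger_square','plunger_biground','plunger_hex','plunger_oblong','plunger_smallround']:
        pass
    d=np.load(c+'_d.npy');P=cloud(c,d)
    # height layers of stacks
    for (nm,u,v) in ([('A',328,228),('B',227,280)] if c=='scene' else [('A',277,248),('B',374,330)]):
        w=P[v-45:v+45,u-35:u+35].reshape(-1,3)
        for lo,hi in [(25,36),(52,64),(82,95)]:
            q=w[(w[:,2]>lo)&(w[:,2]<hi)]
            if len(q): print(c,nm,lo,len(q),np.median(q,0).round(1),q.min(0).round(),q.max(0).round())
E
```

```text
scene A 25 298 [460.  -15.2  30.7] [ 411. -162.   25.] [484.  33.  36.]
scene A 52 468 [ 453.5 -106.7   54.4] [ 413. -164.   52.] [488.  30.  62.]
scene B 25 573 [ 425.7 -309.8   29.5] [ 371. -387.   25.] [ 490. -243.   36.]
scene B 52 213 [ 408.  -293.    58.4] [ 375. -309.   52.] [ 422. -261.   64.]
scene B 82 107 [ 399.5 -285.    88.2] [ 384. -296.   82.] [ 411. -271.   91.]
side A 25 333 [429.6 -11.7  29. ] [ 405. -127.   25.] [472.  34.  36.]
side A 52 276 [4.32e+02 3.00e-01 5.66e+01] [ 404. -126.   52.] [461.  28.  60.]
side B 25 464 [ 382.8 -297.1   29.3] [ 359. -326.   25.] [ 438. -248.   36.]
side B 52 278 [ 390.3 -296.6   57.3] [ 376. -312.   52.] [ 423. -265.   64.]
side B 82 150 [ 395.9 -287.8   87. ] [ 383. -299.   82.] [ 411. -274.   92.]
```

View pics/siderect.png

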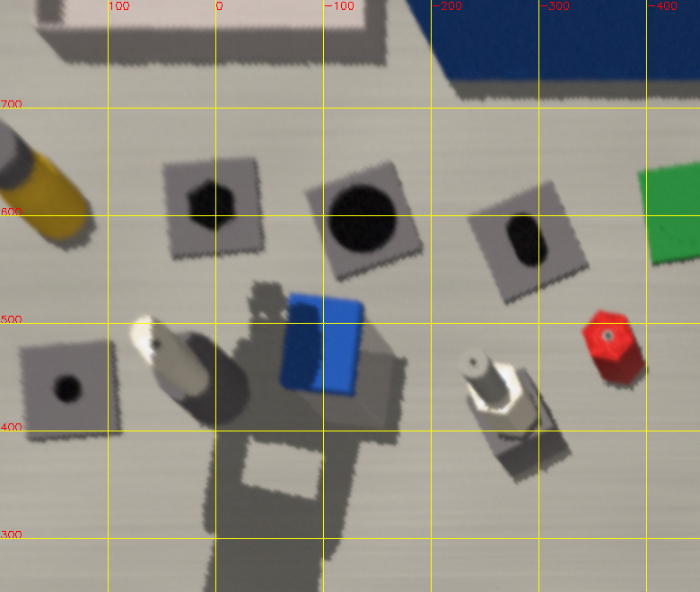

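View pics/scenerect.png

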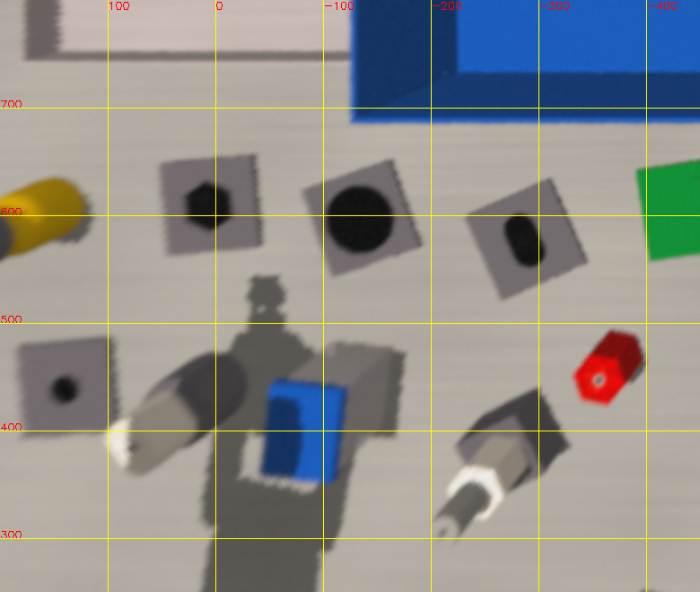

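```bash
python3 - <<'E'
from h import *
out=[]
for (n,x,y,z) in [('A58',430,0,58),('A30',430,0,30),('B88',397,-287,88),('B58',397,-290,58),('B30',400,-290,30)]:
    row=[]
    for c in ['scene','side']:
        im=rect(c,np.load(c+'_p.npy'),z,x-45,x+45,y-45,y+45,3).copy()
        im=np.clip(im.astype(float)*1.3,0,255).astype(np.uint8)
        for k in range(-40,41,20):
            cv2.line(im,(0,135+k*3),(5,135+k*3),(255,0,0),1);cv2.line(im,(135+k*3,0),(135+k*3,5),(255,0,0),1)
        cv2.drawMarker(im,(135,135),(0,255,0),0,10,1)
        row.append(im)
    out.append(np.vstack(row))
save('layers',cv2.resize(np.hstack(out),(800,320)))
save('layers1',cv2.resize(np.hstack(out[:2]),(540,540)));save('layers2',cv2.resize(np.hstack(out[2:]),(800,533)))
R=[('hex',608,5),('big',597,-136),('obl',577,-288),('small',439,138)]
# square tile
for c in ['side','scene']:
    p=np.load(c+'_p.npy')
    for n,x,y in R+[('sq',420,200)]:
        r=90 if n=='sq' else 48
        s=3; im=rect(c,p,4,x-r,x+r,y-r,y+r,s)
        g=im.max(2); m=(g<50).astype(np.uint8)
        k,l,st,ce=cv2.connectedComponentsWithStats(m)
        for i in range(1,k):
            if st[i,4]<1000: continue
            cn=np.column_stack(np.nonzero((l==i)))[:,::-1].astype(np.float32)
            (cx,cy),(w,h),a=cv2.minAreaRect(cn)
            # image col->-y, row->-x ; direction (du,dv)=(cos a,sin a) => world (dx,dy)=(-sin a,-cos a)
            yaw=np.degrees(np.arctan2(-np.cos(np.radians(a)),-np.sin(np.radians(a))))
            print(c,n,'ctr',round(x+r-cy/s,1),round(y+r-cx/s,1),'mean',round(x+r-ce[i][1]/s,1),round(y+r-ce[i][0]/s,1),'wh',round(w/s,1),round(h/s,1),'yaw of w side',round(yaw%180,1),'area',st[i,4]/s/s)
        if n=='sq': save('sq'+c,im)
for c in ['scene','side']:
    P=cloud(c,np.load(c+'_d.npy')); p=np.load(c+'_p.npy').astype(int)
    b=(p[...,2]>p[...,0]+60)&(P[...,0]<520)&(P[...,0]>300)&(P[...,1]>-200)&(P[...,1]<50)
    q=P[b]; print('box lid',c,np.percentile(q,[2,50,98],axis=0).round(0).tolist())
E
```

```text
side hex ctr 608.8 3.8 mean 609.1 3.8 wh 39.9 43.8 yaw of w side 34.0 area 1342.5555555555554
side big ctr 596.8 -136.2 mean 596.8 -136.3 wh 61.0 61.0 yaw of w side 0.0 area 2949.1111111111113
side obl ctr 577.1 -289.2 mean 577.2 -289.1 wh 49.2 28.2 yaw of w side 23.6 area 1200.5555555555554
side small ctr 438.5 137.5 mean 438.7 137.3 wh 23.0 22.3 yaw of w side 0.0 area 419.6666666666667
side sq ctr 438.5 137.5 mean 438.7 137.3 wh 23.0 22.3 yaw of w side 0.0 area 419.6666666666667
side sq ctr 392.3 275.5 mean 392.7 269.6 wh 57.4 58.4 yaw of w side 58.5 area 2600.3333333333335
scene hex ctr 608.7 6.6 mean 608.7 6.6 wh 41.6 37.9 yaw of w side 5.0 area 1230.0
scene big ctr 596.5 -133.8 mean 596.5 -133.8 wh 59.7 59.7 yaw of w side 0.0 area 2835.444444444445
scene obl ctr 576.8 -286.7 mean 576.8 -286.7 wh 49.1 26.9 yaw of w side 23.0 area 1140.3333333333333
scene small ctr 437.9 140.1 mean 438.1 140.2 wh 21.2 18.6 yaw of w side 45.0 area 315.44444444444446
scene sq ctr 437.9 140.1 mean 438.1 140.2 wh 21.2 18.6 yaw of w side 45.0 area 315.44444444444446
scene sq ctr 391.6 277.9 mean 391.6 271.7 wh 54.4 53.6 yaw of w side 58.7 area 2139.111111111111
box lid scene [[407.0, -163.0, 49.0], [449.0, -136.0, 53.0], [484.0, -105.0, 56.0]]
box lid side [[402.0, -164.0, 48.0], [440.0, -135.0, 52.0], [481.0, -104.0, 55.0]]
```

View pics/layers1.png

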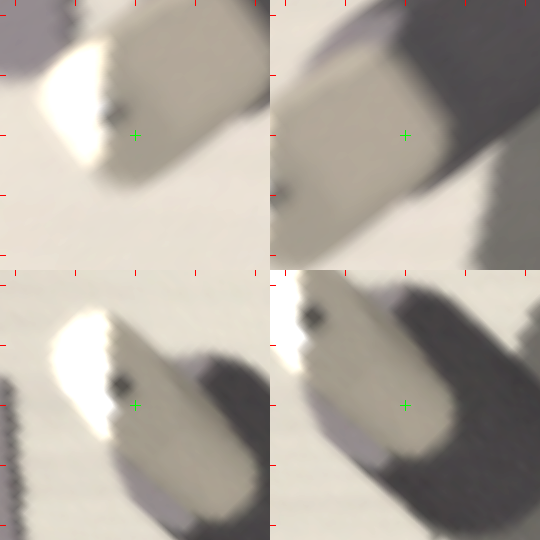

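View pics/layers2.png

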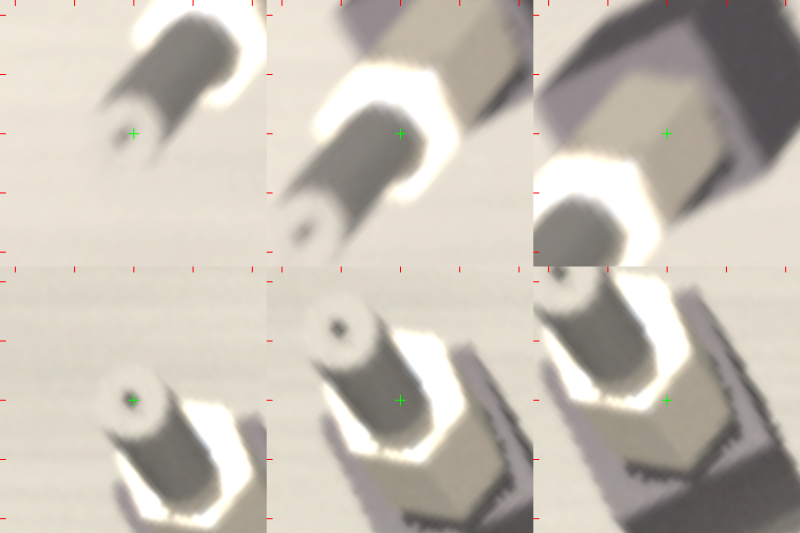

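View pics/sqside.png

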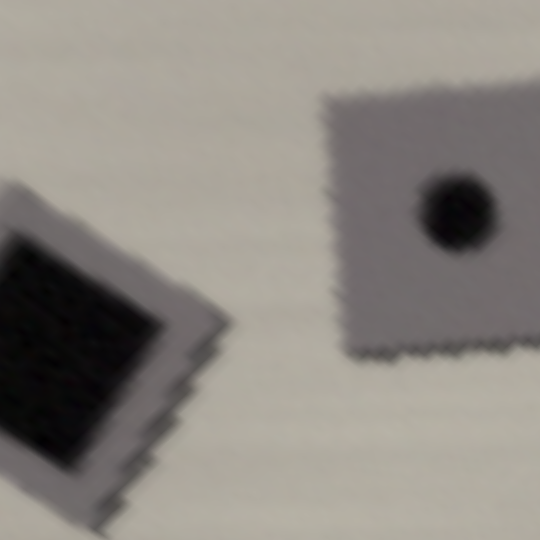

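```bash
python3 -m crank '{"dp":[[-3,0.2,-1],[-3,0.2,-1],[-2.8,0.2,-1],[0,0,0],[0,0,0]],"delta_rot":[[0,0,0],[0,0,0],[0,0,0],[0,0,0],[0,0,0]],"claw":[0,0,0,0,0]}' 40
cat >> h.py <<'E'
from scipy.spatial.transform import Rotation as Ro
def wristT(s):
    q=s['ee_rot']; T=np.eye(4); T[:3,:3]=Ro.from_quat(np.r_[q[1:],q[0]]).as_matrix(); T[:3,3]=s['eef_pos']
    return T@np.array(camera_model('wrist')['T_tool_cam'])
_T={}
_cm=camera_model
def camera_model(c):
    m=dict(_cm(c))
    if c=='wrist': m['cam_to_world']=_T['w']
    return m
def shot(c,name=None):
    if c=='wrist': 
        _T['m']=_cm('wrist')
        s=sense(); q=s['ee_rot']; T=np.eye(4); T[:3,:3]=Ro.from_quat(np.r_[q[1:],q[0]]).as_matrix(); T[:3,3]=s['eef_pos']
        _T['w']=T@np.array(_T['m']['T_tool_cam'])
    p,d=capture(c)
    if name: save(name,p)
    return p,d
def ortho(c,p,x,y,z,r,s,name):
    im=np.clip(rect(c,p,z,x-r,x+r,y-r,y+r,s)*1.0,0,255).astype(np.uint8).copy()
    for k in range(-r//10*10,r,10):
        o=int((r+k)*s); L=8 if k%50 else 16
        cv2.line(im,(0,o),(L,o),(255,0,0),1);cv2.line(im,(o,0),(o,L),(255,0,0),1)
    cv2.drawMarker(im,(int(r*s),int(r*s)),(0,255,0),0,10,1)
    save(name,im); return im
E
python3 - <<'E'
from h import *
p,d=shot('wrist','w1')
ortho('wrist',p,437,6,58,45,6,'wA58')
P=cloud('wrist',d)
q=P[(abs(P[...,2]-58)<4)&(abs(P[...,0]-437)<50)&(abs(P[...,1])<50)]
print(len(q),cv2.minAreaRect(q[:,:2].astype(np.float32)),q.mean(0))
q=P[(abs(P[...,2]-30)<4)&(abs(P[...,0]-437)<60)&(abs(P[...,1])<60)]
print(len(q),cv2.minAreaRect(q[:,:2].astype(np.float32)),q.mean(0))
E
```

```text
time_s: 0.6
eef_pos: [437.2, 5.9, 170.9]
ee_rot: [0.0, 0.707, 0.707, 0.0]
force: [0.5, -0.4, 0.3]
grip_width: 1.0
2347 ((436.43658447265625, 6.626951217651367), (51.36944580078125, 30.529184341430664), 36.64955520629883) [436.480713     7.16649865  58.17548376]
1910 ((440.3329772949219, 5.3867645263671875), (59.925743103027344, 62.750518798828125), 44.49342727661133) [442.49133164   9.6140722   30.12469588]
```

View pics/wA58.png

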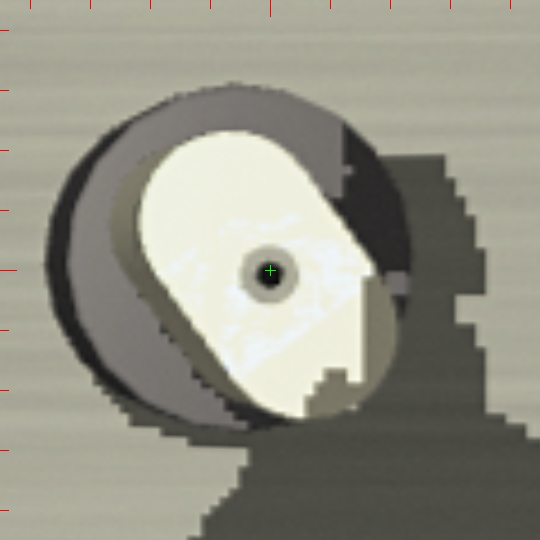

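View pics/w1.png

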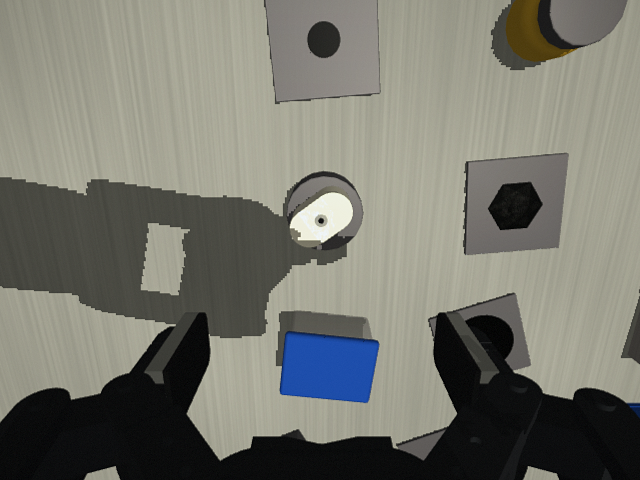

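```bash
python3 -m crank '{"dp":[[0,0,-1.3],[0,0,-1.3],[0,0,-1.3],[0,0,-1.3],[0,0,-1.3],[0,0,-1.3],[0,0,-1.3],[0,0,-1.8],[0,0,-1.6],[0,0,-1.3]],"delta_rot":[[0,0,-7.6],[0,0,-7.6],[0,0,-7.6],[0,0,-7.6],[0,0,-7.6],[0,0,-7.6],[0,0,-7.6],[0,0,0],[0,0,0],[0,0,0]],"claw":[0,0,0,0,0,0,0,0,0,0]}' 40
```

```text
time_s: 1.65
eef_pos: [437.9, 5.8, 31.8]
ee_rot: [0.0, 0.949, 0.316, 0.0]
force: [0.5, 0.0, -0.0]
grip_width: 1.0
```

```bash
python3 -m crank '{"dp":[[0,0,0],[0,0,0],[0,0,0],[0,0,0],[0,0,0],[0,0,0],[0,0,0],[0,0,0]],"delta_rot":[[0,0,0],[0,0,0],[0,0,0],[0,0,0],[0,0,0],[0,0,0],[0,0,0],[0,0,0]],"claw":[80,140,180,255,255,255,255,255]}' 40
```

```text
time_s: 2.45
eef_pos: [437.0, 6.0, 32.6]
ee_rot: [0.0, 0.949, 0.316, 0.0]
force: [-0.2, -0.2, 0.1]
grip_width: -0.004
```

```bash
python3 - <<'E'
from h import *
p,d=shot('wrist','w2'); p,d=shot('side'); save('s2',cv2.resize(p[150:350,180:480],(800,533)))
print(sense()['grip_width'])
E
```

```text
-3.9046689093846145e-05
```

View pics/w2.png

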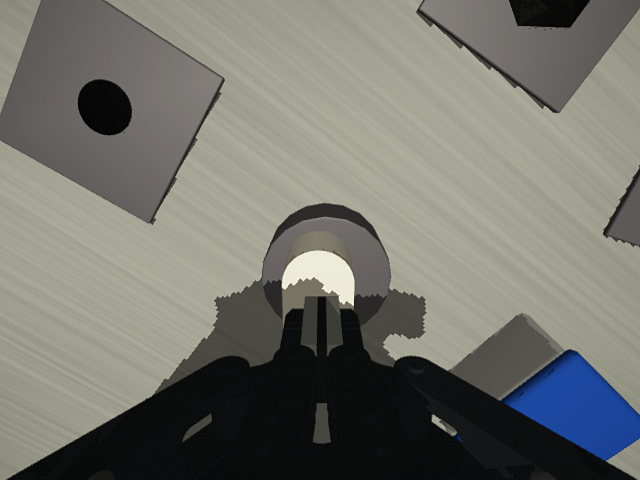

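View pics/s2.png

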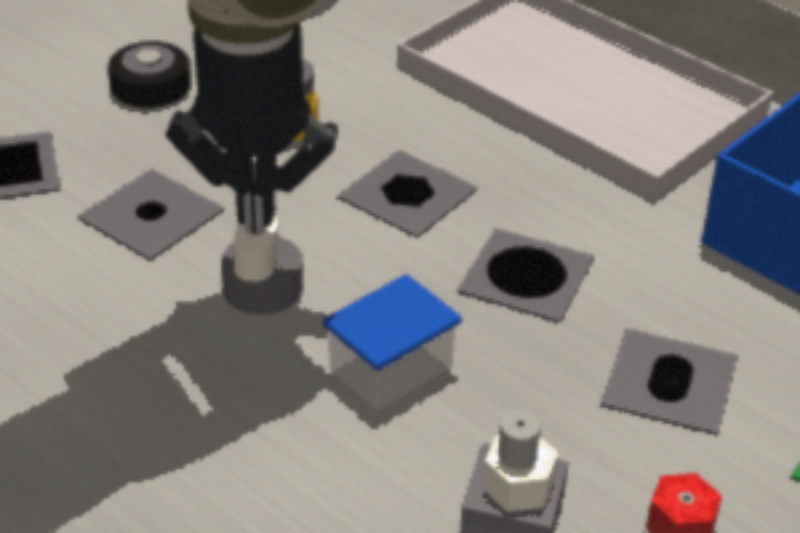

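```bash
python3 - <<'E'
from h import *
for c in ['side','scene']:
    p,d=shot(c); P=cloud(c,d)
    dark=(p.max(2)<60)
    r=(abs(P[...,0]-437)<60)&(abs(P[...,1]-6)<60)&(P[...,2]>35)
    q=P[r&dark]; print(c,len(q),np.sort(q[:,2])[:15].round(1))
    w=p.min(2)>90
    q=P[r&w&(P[...,2]<62)&(P[...,2]>54)]; print('white',len(q),q.mean(0))
    if c=='scene': save('sc2',cv2.resize(p[100:300,230:480],(800,640))[:600])
E
```

```text
side 2905 [67.3 67.3 68.3 69.1 69.5 70.3 71.4 72.1 72.3 72.5 73.7 74.1 74.6 75.3
 75.3]
white 140 [430.09566016  -1.64050627  56.88703919]
scene 1214 [71.1 71.5 72.3 72.6 72.8 73.2 74.  74.5 75.7 75.8 76.2 76.3 76.8 76.9
 77. ]
white 138 [440.67983265   5.18828224  58.03364627]
```

View pics/sc2.png

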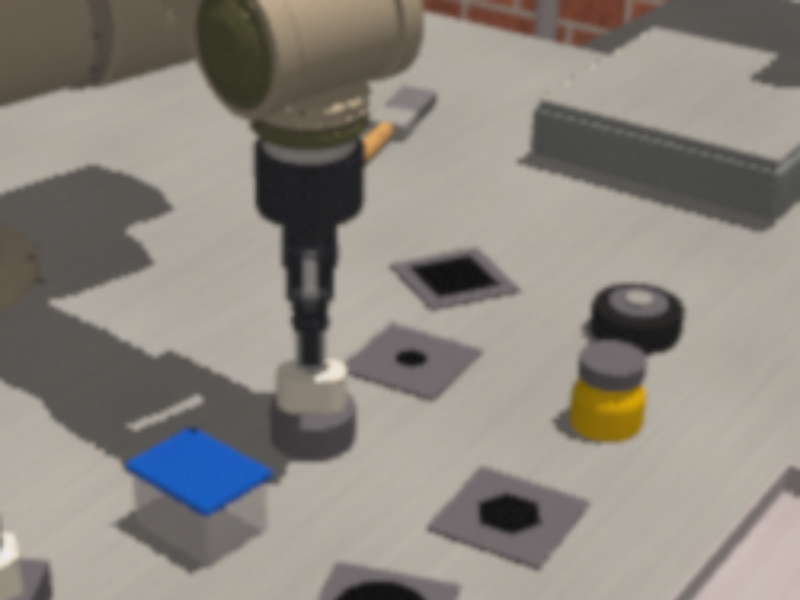

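```bash
python3 - <<'E'
from h import *
p,d=shot('wrist'); P=cloud('wrist',d); print(sense()['eef_pos'])
for v in (294,298,302,306,315,330):
    print(v,[P[v,u].round(1).tolist() for u in (310,334)])
for c in ['side','scene']:
    p,d=shot(c); P=cloud(c,d)
    r=(abs(P[...,0]-437)<60)&(abs(P[...,1]-6)<60)&(P[...,2]>60)&(P[...,2]<85)&(p.max(2)<60)
    q=P[r]; print(c,q.mean(0),q.min(0),q.max(0))
E
```

```text
[436.99443832   5.99564159  32.59474576]
294 [[439.2, 12.5, 57.0], [445.6, 4.7, 57.9]]
298 [[442.8, 14.7, 69.1], [448.4, 7.2, 69.1]]
302 [[442.7, 14.5, 72.1], [448.4, 7.4, 72.8]]
306 [[443.1, 14.6, 76.1], [448.1, 7.3, 75.3]]
315 [[443.2, 14.5, 82.9], [448.6, 7.9, 83.5]]
330 [[443.3, 14.2, 92.7], [447.8, 7.7, 92.2]]
side [ 4.31978210e+02 -1.03079153e-01  7.76061610e+01] [423.82149558  -9.78818632  67.64158069] [443.1092482   11.86290016  84.76548158]
scene [443.87221108  -3.35484097  77.72203124] [437.20126045  -9.54590552  70.79605294] [449.78744395   2.71613485  84.24231248]
```

```bash
python3 -m crank '{"dp":[[0,0,0],[0,0,0],[0,0,0],[0,0,0],[0,0,0],[0,0,0],[0,0,-1],[0,0,-1],[0,0,-1],[0,0,-0.2]],"delta_rot":[[0,0,0],[0,0,0],[0,0,0],[0,0,0],[0,0,0],[0,0,0],[0,0,0],[0,0,0],[0,0,0],[0,0,0]],"claw":[0,0,0,0,0,0,0,0,0,0]}' 40
```

```text
time_s: 3.8
eef_pos: [436.1, 6.2, -0.9]
ee_rot: [-0.001, 0.949, 0.316, -0.001]
force: [-0.2, -0.8, -0.4]
grip_width: 1.001
```

```bash
python3 -m crank '{"dp":[[0,0,0],[0,0,0],[0,0,0],[0,0,0],[0,0,0],[0,0,0],[0,0,0],[0,0,0]],"delta_rot":[[0,0,0],[0,0,0],[0,0,0],[0,0,0],[0,0,0],[0,0,0],[0,0,0],[0,0,0]],"claw":[80,120,150,180,255,255,255,255]}' 40; python3 - <<'E'
from h import *
p,d=shot('wrist','w3'); p,d=shot('side'); save('s3',cv2.resize(p[150:350,180:480],(800,533)))
E
```

```text
time_s: 4.6
eef_pos: [437.4, 5.9, 1.0]
ee_rot: [0.0, 0.949, 0.316, 0.0]
force: [-0.8, 1.3, 5.7]
grip_width: 0.345
```

View pics/s3.png

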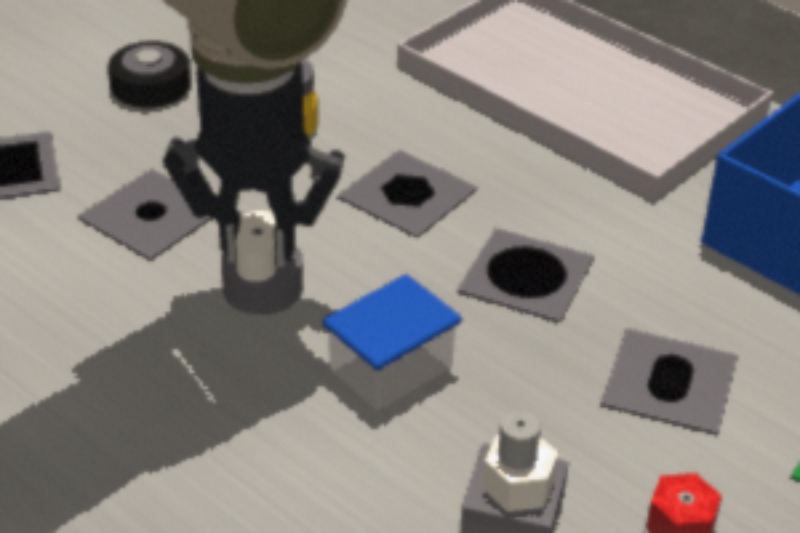

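View pics/w3.png

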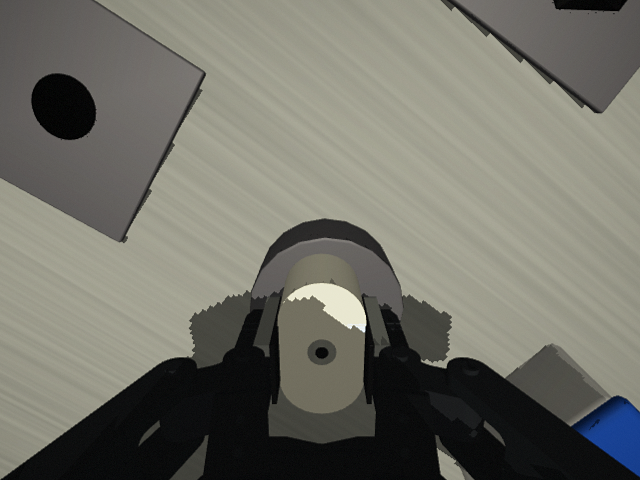

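```bash
python3 -m crank '{"dp":[[0,0,1],[0,0,3],[0,0,4],[1.74,-3.67,0],[1.74,-3.67,0],[1.74,-3.67,0],[1.74,-3.67,0],[1.74,-3.67,0],[1.74,-3.67,0],[1.74,-3.67,0]],"delta_rot":[[0,0,0],[0,0,0],[0,0,0],[0,0,-1.7],[0,0,-1.7],[0,0,-1.7],[0,0,-1.7],[0,0,-1.7],[0,0,-1.7],[0,0,-1.7]],"claw":[255,255,255,255,255,255,255,255,255,255]}' 40
```

```text
time_s: 5.7
eef_pos: [559.1, -252.4, 81.1]
ee_rot: [-0.0, 0.977, 0.215, -0.0]
force: [-0.0, 0.1, -0.3]
grip_width: 0.344
```

```bash
python3 -m crank '{"dp":[[1.74,-3.67,0],[0,0,-4],[0,0,0],[0,0,0]],"delta_rot":[[0,0,-1.7],[0,0,0],[0,0,0],[0,0,0]],"claw":[255,255,255,255]}' 40
python3 - <<'E'
from h import *
p,d=shot('wrist','w4')
ortho('wrist',p,577,-288,4,60,4,'w4o')
E
```

```text
time_s: 6.1
eef_pos: [575.8, -286.8, 40.9]
ee_rot: [-0.001, 0.98, 0.201, -0.001]
force: [0.5, 0.3, -0.8]
grip_width: 0.348
```

View pics/w4o.png

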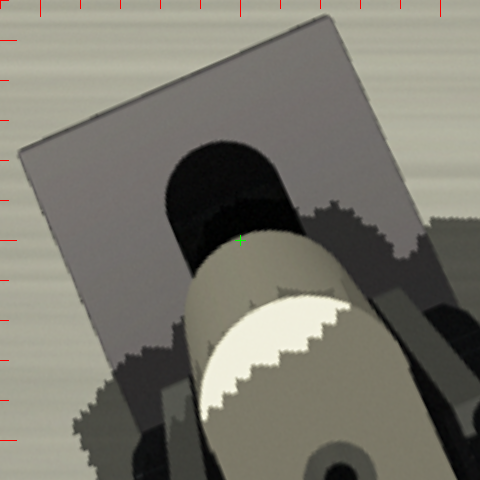

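View pics/w4.png

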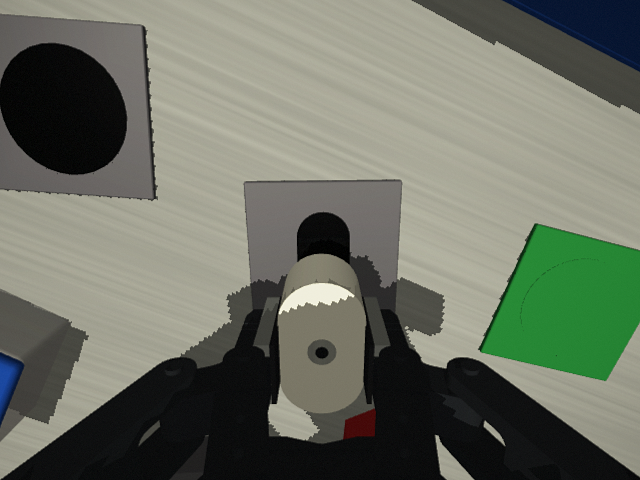

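```bash
python3 -m crank '{"dp":[[0.1,-0.1,-2],[0,0,-2],[0,0,-1],[0,0,-0.8],[0,0,-0.5],[0,0,0],[0,0,0]],"delta_rot":[[0,0,0],[0,0,0],[0,0,0],[0,0,0],[0,0,0],[0,0,0],[0,0,0]],"claw":[255,255,255,255,255,255,255]}' 40
```

```text
time_s: 6.85
eef_pos: [577.5, -288.8, -21.7]
ee_rot: [0.0, 0.98, 0.201, 0.0]
force: [0.2, -0.6, -0.6]
grip_width: 0.343
```

```bash
python3 -m crank '{"dp":[[0,0,-0.2],[0,0,-0.1],[0,0,0]],"delta_rot":[[0,0,0],[0,0,0],[0,0,0]],"claw":[255,255,255]}' 40;  python3 -m crank '{"dp":[[0,0,-0.05],[0,0,0],[0,0,0]],"delta_rot":[[0,0,0],[0,0,0],[0,0,0]],"claw":[255,255,255]}' 40
```

```text
time_s: 7.15
eef_pos: [577.4, -288.7, -25.0]
ee_rot: [0.0, 0.98, 0.201, 0.0]
force: [-0.3, 0.7, 2.2]
grip_width: 0.342
time_s: 7.45
eef_pos: [577.4, -288.7, -24.9]
ee_rot: [0.0, 0.98, 0.201, 0.0]
force: [-2.9, 0.3, 7.0]
grip_width: 0.346
```

```bash
python3 -m crank '{"dp":[[0,0,0],[0,0,0],[0,0,0],[0,0,0],[0,0,0],[0,0,2],[0,0,4],[0,0,4],[0,0,4],[0,0,4]],"delta_rot":[[0,0,0],[0,0,0],[0,0,0],[0,0,0],[0,0,0],[0,0,0],[0,0,0],[0,0,0],[0,0,0],[0,0,0]],"claw":[140,110,70,0,0,0,0,0,0,0]}' 40;  python3 -m crank '{"dp":[[-3.6,0.1,0],[-3.6,0.1,0],[-3.6,0.1,0],[-3.6,0.1,0],[-3.6,0,0],[0,0,0],[0,0,0]],"delta_rot":[[0,0,0],[0,0,0],[0,0,0],[0,0,0],[0,0,0],[0,0,0],[0,0,0]],"claw":[0,0,0,0,0,0,0]}' 40
python3 - <<'E'
from h import *
p,d=shot('wrist','w5')
ortho('wrist',p,397,-285,88,45,6,'w5o')
P=cloud('wrist',d)
for z in (88,58,30):
    q=P[(abs(P[...,2]-z)<4)&(np.hypot(P[...,0]-397,P[...,1]+285)<60)]
    print(z,len(q),np.round(cv2.minAreaRect(q[:,:2].astype(np.float32))[0],1),cv2.minAreaRect(q[:,:2].astype(np.float32))[1:],q.mean(0))
P2,_=shot('side'); save('s5',P2)
E
```

```text
time_s: 8.45
eef_pos: [577.0, -288.4, 155.8]
ee_rot: [0.0, 0.98, 0.201, 0.0]
force: [-0.3, -0.1, 0.3]
grip_width: 0.997
time_s: 9.15
eef_pos: [397.2, -284.9, 154.5]
ee_rot: [0.0, 0.98, 0.201, 0.0]
force: [-0.1, -0.2, 0.7]
grip_width: 0.996
88 1188 [ 396.9 -285.4] ((25.269350051879883, 24.931262969970703), 83.86637115478516) [ 397.30834211 -285.13871035   88.1516625 ]
58 1522 [ 400.9 -286.7] ((43.32155227661133, 41.864253997802734), 22.53581428527832) [ 405.59527743 -286.99501714   58.16807506]
30 2523 [ 398.6 -285.2] ((60.021949768066406, 59.99353790283203), 27.251359939575195) [ 406.68080872 -278.7600424    30.14499177]
```

View pics/w5.png

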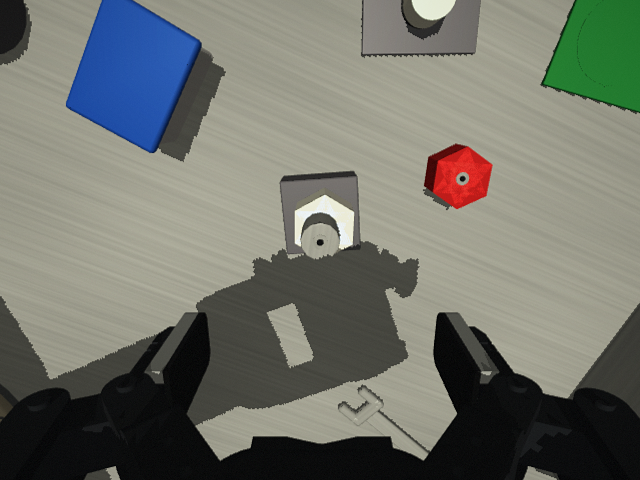

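View pics/s5.png

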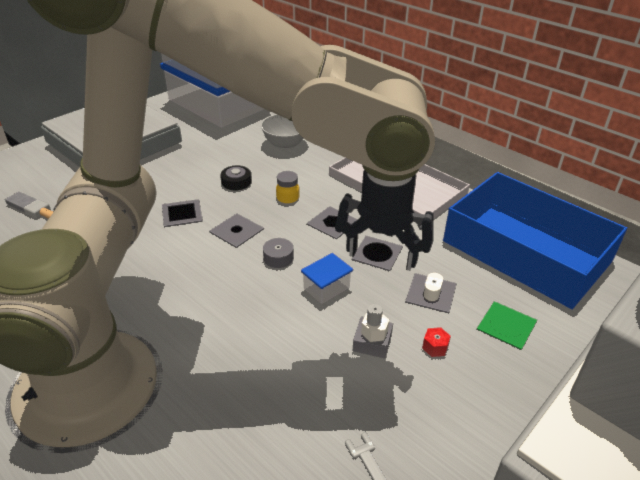

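View pics/w5o.png

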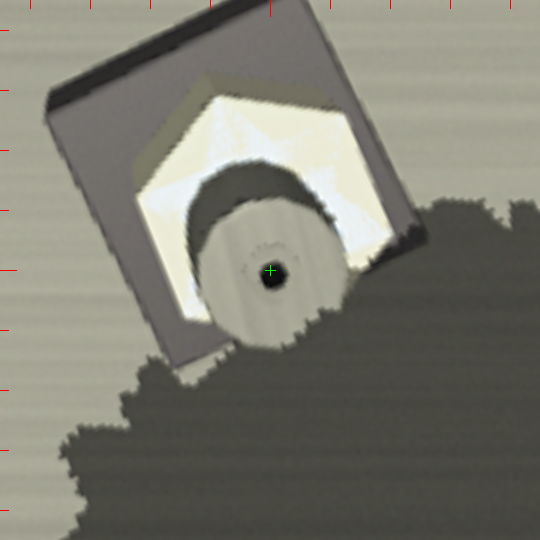

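```bash
python3 -m crank '{"dp":[[0,0,-3],[0,0,-3],[0,0,-3],[0,0,-2],[0,0,-1.3],[0,0,0],[0,0,0]],"delta_rot":[[0,0,0],[0,0,0],[0,0,0],[0,0,0],[0,0,0],[0,0,0],[0,0,0]],"claw":[0,0,0,0,0,0,0]}' 40;  python3 -m crank '{"dp":[[0,0,0],[0,0,0],[0,0,0],[0,0,0],[0,0,0],[0,0,0],[0,0,0],[0,0,0],[0,0,0]],"delta_rot":[[0,0,0],[0,0,0],[0,0,0],[0,0,0],[0,0,0],[0,0,0],[0,0,0],[0,0,0],[0,0,0]],"claw":[80,120,150,170,185,255,255,255,255]}' 40
```

```text
time_s: 9.95
eef_pos: [397.8, -284.7, 31.3]
ee_rot: [0.0, 0.98, 0.201, 0.0]
force: [0.8, 0.6, 0.2]
grip_width: 0.999
time_s: 10.85
eef_pos: [397.3, -284.6, 31.4]
ee_rot: [0.0, 0.98, 0.201, 0.0]
force: [0.1, 1.6, 5.7]
grip_width: 0.295
```

```bash
python3 -m crank '{"dp":[[0,0,1],[0,0,2],[0,0,3],[0.34,3.53,0],[0.34,3.53,0],[0.34,3.53,0],[0.34,3.53,0],[0.34,3.53,0],[0.34,3.53,0],[0.34,3.53,0]],"delta_rot":[[0,0,0],[0,0,0],[0,0,0],[0,0,0],[0,0,0],[0,0,0],[0,0,0],[0,0,0],[0,0,0],[0,0,0]],"claw":[255,255,255,255,255,255,255,255,255,255]}' 40;  python3 -m crank '{"dp":[[0.34,3.53,0],[0.34,3.53,0],[0.34,3.53,0],[0.34,3.53,0],[0.34,3.53,0],[0,0,-3],[0,0,-3],[0,0,0],[0,0,0]],"delta_rot":[[0,0,0],[0,0,0],[0,0,0],[0,0,0],[0,0,0],[0,0,0],[0,0,0],[0,0,0],[0,0,0]],"claw":[255,255,255,255,255,255,255,255,255]}' 40
python3 - <<'E'
from h import *
p,d=shot('wrist','w6')
im=ortho('wrist',p,438,139,4,60,4,'w6o')
E
```

```text
time_s: 11.85
eef_pos: [421.0, -36.2, 91.6]
ee_rot: [0.0, 0.98, 0.201, 0.0]
force: [0.2, 0.1, -1.0]
grip_width: 0.288
time_s: 12.75
eef_pos: [438.3, 138.9, 31.9]
ee_rot: [0.0, 0.98, 0.201, 0.0]
force: [1.2, -0.4, -0.4]
grip_width: 0.288
```

View pics/w6o.png

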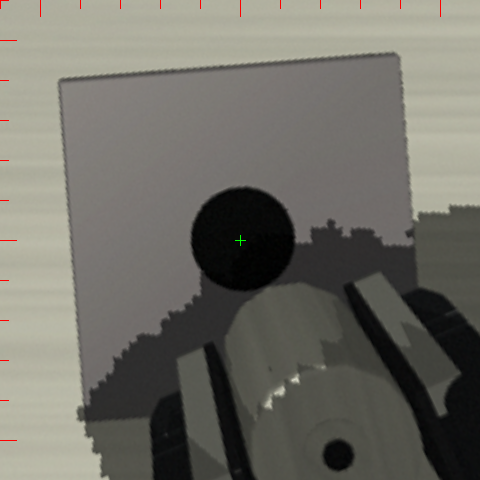

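View pics/w6.png

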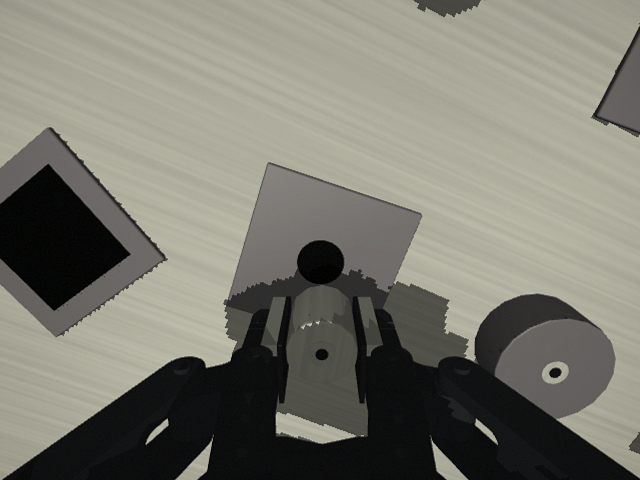

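```bash
python3 -m crank '{"dp":[[0,0,-2],[0,0,-1.5],[0,0,-1],[0,0,-0.5],[0,0,-0.3],[0,0,-0.1],[0,0,0],[0,0,0]],"delta_rot":[[0,0,0],[0,0,0],[0,0,0],[0,0,0],[0,0,0],[0,0,0],[0,0,0],[0,0,0]],"claw":[255,255,255,255,255,255,255,255]}' 40
```

```text
time_s: 13.6
eef_pos: [438.3, 139.0, -22.5]
ee_rot: [0.0, 0.98, 0.201, 0.0]
force: [0.7, 1.0, 0.4]
grip_width: 0.292
```

```bash
python3 -m crank '{"dp":[[0,0,-0.05],[0,0,0],[0,0,0]],"delta_rot":[[0,0,0],[0,0,0],[0,0,0]],"claw":[255,255,255]}' 40; python3 -m crank '{"dp":[[0,0,-0.05],[0,0,0],[0,0,0]],"delta_rot":[[0,0,0],[0,0,0],[0,0,0]],"claw":[255,255,255]}' 40
```

```text
time_s: 13.9
eef_pos: [438.4, 139.0, -22.6]
ee_rot: [0.0, 0.98, 0.201, 0.0]
force: [-2.3, -1.1, 8.5]
grip_width: 0.289
time_s: 14.2
eef_pos: [438.4, 139.0, -22.6]
ee_rot: [0.0, 0.98, 0.201, 0.001]
force: [-5.1, -1.5, 16.5]
grip_width: 0.292
```

```bash
python3 -m crank '{"dp":[[0,0,0],[0,0,0],[0,0,0],[0,0,0],[0,0,0],[0,0,2],[0,0,3],[0,0,4],[0,0,4],[0,0,3]],"delta_rot":[[0,0,0],[0,0,0],[0,0,0],[0,0,0],[0,0,0],[0,0,0],[0,0,0],[0,0,0],[0,0,0],[0,0,0]],"claw":[160,130,90,40,0,0,0,0,0,0]}' 40;  python3 -m crank '{"dp":[[0,-3.35,0],[0,-3.35,0],[0,-3.35,0],[0,-3.35,0],[0,0,0],[0,0,0]],"delta_rot":[[0,0,0],[0,0,0],[0,0,0],[0,0,0],[0,0,0],[0,0,0]],"claw":[0,0,0,0,0,0]}' 40
python3 - <<'E'
from h import *
p,d=shot('wrist','w7')
P=cloud('wrist',d)
q=P[(abs(P[...,2]-30)<4)&(np.hypot(P[...,0]-438,P[...,1]-5)<60)]
print(len(q),cv2.minAreaRect(q[:,:2].astype(np.float32)),q.mean(0))
E
```

```text
time_s: 15.2
eef_pos: [438.3, 139.0, 138.4]
ee_rot: [0.0, 0.98, 0.201, 0.001]
force: [0.7, -0.1, -0.1]
grip_width: 0.997
time_s: 15.8
eef_pos: [437.9, 4.8, 136.1]
ee_rot: [-0.0, 0.98, 0.2, -0.0]
force: [-0.6, -0.0, 0.5]
grip_width: 1.003
5534 ((439.7579040527344, 3.9761390686035156), (62.80327224731445, 62.869850158691406), 65.16653442382812) [440.769225     4.32612726  30.23145616]
```

View pics/w7.png

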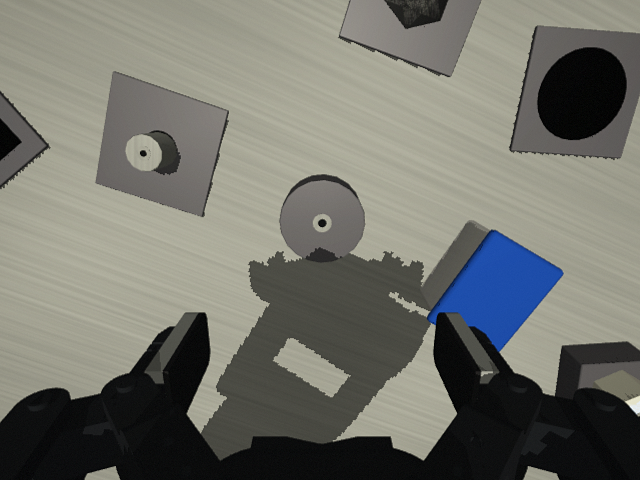

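```bash
python3 -m crank '{"dp":[[0.2,-0.1,-3.5],[0,0,-3.5],[0,0,-3],[0,0,-2],[0,0,-2],[0,0,-1.5],[0,0,-1.1],[0,0,0],[0,0,0]],"delta_rot":[[0,0,0],[0,0,0],[0,0,0],[0,0,0],[0,0,0],[0,0,0],[0,0,0],[0,0,0],[0,0,0]],"claw":[0,0,0,0,0,0,0,0,0]}' 40;  python3 -m crank '{"dp":[[0,0,0],[0,0,0],[0,0,0],[0,0,0],[0,0,0],[0,0,0],[0,0,0]],"delta_rot":[[0,0,0],[0,0,0],[0,0,0],[0,0,0],[0,0,0],[0,0,0],[0,0,0]],"claw":[30,50,70,255,255,255,255]}' 50
```

```text
time_s: 16.75
eef_pos: [440.3, 4.3, -29.5]
ee_rot: [0.0, 0.98, 0.201, 0.0]
force: [-0.5, -0.4, -0.1]
grip_width: 1.009
time_s: 17.45
eef_pos: [440.3, 4.0, -29.0]
ee_rot: [0.0, 0.98, 0.201, 0.0]
force: [-3.0, 1.4, 9.9]
grip_width: 0.735
```

```bash
python3 -m crank '{"dp":[[0,0,1],[0,0,3],[0,0,4],[3.13,-2.78,0],[3.13,-2.78,0],[3.13,-2.78,0],[3.13,-2.78,0],[3.13,-2.78,-1],[0,0,-2],[0,0,0]],"delta_rot":[[0,0,0],[0,0,0],[0,0,0],[0,0,0],[0,0,0],[0,0,0],[0,0,0],[0,0,0],[0,0,0],[0,0,0]],"claw":[255,255,255,255,255,255,255,255,255,255]}' 50
python3 - <<'E'
from h import *
p,d=shot('wrist','w8')
im=ortho('wrist',p,597,-135,4,60,4,'w8o')
E
```

```text
time_s: 18.45
eef_pos: [595.0, -134.9, 17.8]
ee_rot: [-0.002, 0.98, 0.201, -0.002]
force: [-0.6, -0.1, -2.6]
grip_width: 0.732
```

View pics/w8o.png

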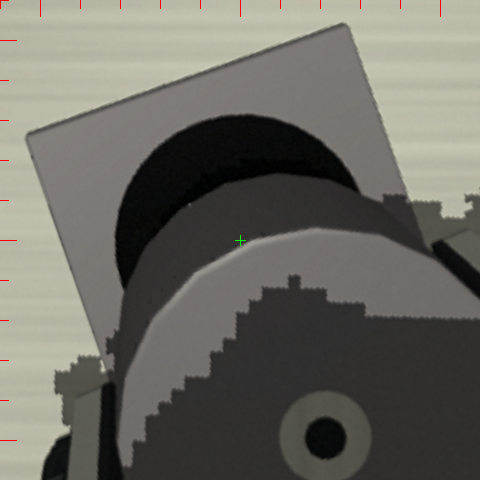

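```bash
python3 -m crank '{"dp":[[0,0,-2],[0,0,-1],[0,0,-0.7],[0,0,-0.3],[0,0,0],[0,0,0]],"delta_rot":[[0,0,0],[0,0,0],[0,0,0],[0,0,0],[0,0,0],[0,0,0]],"claw":[255,255,255,255,255,255]}' 50
```

```text
time_s: 19.1
eef_pos: [596.8, -135.1, -19.3]
ee_rot: [0.0, 0.98, 0.201, 0.0]
force: [0.4, -0.5, -1.5]
grip_width: 0.732
```

```bash
python3 -m crank '{"dp":[[0,0,-0.4],[0,0,-0.15],[0,0,0],[0,0,0]],"delta_rot":[[0,0,0],[0,0,0],[0,0,0],[0,0,0]],"claw":[255,255,255,255]}' 50;python3 -m crank '{"dp":[[0,0,-0.05],[0,0,0],[0,0,0]],"delta_rot":[[0,0,0],[0,0,0],[0,0,0]],"claw":[255,255,255]}' 50
```

```text
time_s: 19.5
eef_pos: [596.6, -135.1, -24.9]
ee_rot: [0.0, 0.98, 0.201, 0.0]
force: [-2.9, 0.8, 4.3]
grip_width: 0.734
time_s: 19.8
eef_pos: [596.6, -135.1, -24.9]
ee_rot: [0.0, 0.98, 0.201, 0.0]
force: [-4.6, 0.8, 10.1]
grip_width: 0.728
```

```bash
python3 -m crank '{"dp":[[0,0,0],[0,0,0],[0,0,0],[0,0,0],[0,0,1],[0,0,3],[0,0,4],[0,0,4],[0,0,3],[0,0,0]],"delta_rot":[[0,0,0],[0,0,0],[0,0,0],[0,0,0],[0,0,0],[0,0,0],[0,0,0],[0,0,0],[0,0,0],[0,0,0]],"claw":[50,30,0,0,0,0,0,0,0,0]}' 40;  python3 -m crank '{"dp":[[-3.27,-2.53,0],[-3.27,-2.53,0],[-3.27,-2.53,0],[-3.27,-2.53,0],[-3.27,-2.53,0],[-3.27,-2.53,0],[0,0,0],[0,0,0]],"delta_rot":[[0,0,0],[0,0,0],[0,0,0],[0,0,0],[0,0,0],[0,0,0],[0,0,0],[0,0,0]],"claw":[0,0,0,0,0,0,0,0]}' 40
cat > fit.py <<'E'
from h import *
from scipy.optimize import minimize
p,d=shot('wrist','w9')
ortho('wrist',p,401,-286,58,45,6,'w9o')
P=cloud('wrist',d)
for z in (58,30):
    q=P[(abs(P[...,2]-z)<4)&(np.hypot(P[...,0]-399,P[...,1]+286)<50)][:,:2].astype(np.float32)
    print(z,len(q),cv2.minAreaRect(q),q.mean(0))
    if z==58:
        h=cv2.convexHull(q)[:,0]
        # support widths -> hex yaw: flat normals minimise width
        w=[(sum(np.ptp(q@[np.cos(np.radians(a+k)),np.sin(np.radians(a+k))]) for k in (0,60,120)),a) for a in np.arange(0,60,.5)]
        a=min(w); print('flat normal at',a[1],'mod 60, mean width',a[0]/3)
        A=[];b=[]
        for k in (0,60,120):
            n=np.array([np.cos(np.radians(a[1]+k)),np.sin(np.radians(a[1]+k))]);t=q@n;A.append(n);b.append((t.max()+t.min())/2)
            print(np.ptp(t))
        print('centre',np.linalg.lstsq(np.array(A),np.array(b),rcond=None)[0])
E
python3 fit.py
```

```text
time_s: 20.8
eef_pos: [598.5, -135.8, 129.6]
ee_rot: [0.003, 0.98, 0.201, 0.004]
force: [0.0, -0.2, 0.5]
grip_width: 1.001
time_s: 21.6
eef_pos: [399.9, -287.0, 124.0]
ee_rot: [-0.0, 0.98, 0.2, 0.0]
force: [0.8, 1.1, -0.2]
grip_width: 1.004
58 3542 ((398.3958740234375, -287.96844482421875), (48.129512786865234, 41.70526123046875), 21.8879337310791) [ 399.27603 -287.41724]
flat normal at 52.0 mod 60, mean width 42.39047503089608
42.79752763972872
41.74016169773762
42.63373575522189
centre [ 398.4476318  -287.90812041]
30 3012 ((398.5884704589844, -285.1650695800781), (60.159759521484375, 60.054100036621094), 27.07282066345215) [ 407.28983 -278.5788 ]
```

View pics/w9o.png

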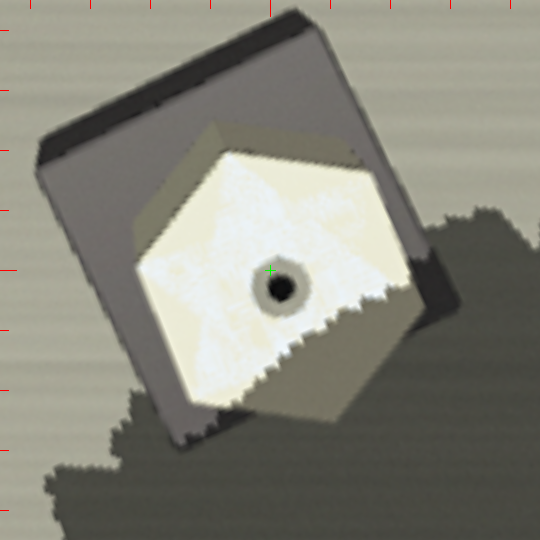

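View pics/w9.png

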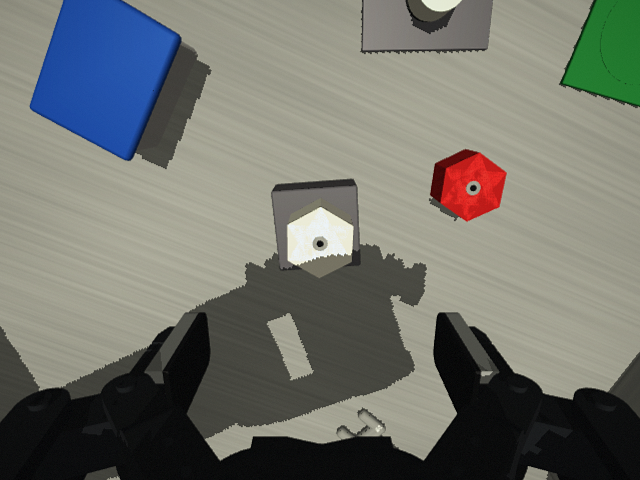

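```bash
python3 -m crank '{"dp":[[-0.15,-0.1,-3],[0,0,-3],[0,0,-3],[0,0,-2],[0,0,-1.3],[0,0,0],[0,0,0]],"delta_rot":[[0,0,-1],[0,0,0],[0,0,0],[0,0,0],[0,0,0],[0,0,0],[0,0,0]],"claw":[0,0,0,0,0,0,0]}' 40;  python3 -m crank '{"dp":[[0,0,0],[0,0,0],[0,0,0],[0,0,0],[0,0,0],[0,0,0],[0,0,0],[0,0,0]],"delta_rot":[[0,0,0],[0,0,0],[0,0,0],[0,0,0],[0,0,0],[0,0,0],[0,0,0],[0,0,0]],"claw":[60,90,110,130,255,255,255,255]}' 40
```

```text
time_s: 22.35
eef_pos: [399.5, -287.4, 1.4]
ee_rot: [0.0, 0.981, 0.193, 0.0]
force: [-0.5, 0.4, -0.1]
grip_width: 0.996
time_s: 23.15
eef_pos: [399.0, -288.0, 1.6]
ee_rot: [0.0, 0.981, 0.193, 0.0]
force: [-1.3, 1.2, 5.5]
grip_width: 0.48
```

```bash
python3 -m crank '{"dp":[[0,0,1],[0,0,3],[0,0,4],[2.33,3.26,0],[2.33,3.26,0],[2.33,3.26,0],[2.33,3.26,0],[2.33,3.26,0],[2.33,3.26,0],[2.33,3.26,0]],"delta_rot":[[0,0,0],[0,0,0],[0,0,0],[0,0,-2],[0,0,-2],[0,0,-2],[0,0,-2],[0,0,-2],[0,0,-2],[0,0,-2]],"claw":[255,255,255,255,255,255,255,255,255,255]}' 40;  python3 -m crank '{"dp":[[2.33,3.26,0],[2.33,3.26,0],[0,0,-2],[0,0,-2],[0,0,0],[0,0,0]],"delta_rot":[[0,0,-2],[0,0,-2],[0,0,0],[0,0,0],[0,0,0],[0,0,0]],"claw":[255,255,255,255,255,255]}' 40
python3 - <<'E'
from h import *
p,d=shot('wrist','w10')
im=ortho('wrist',p,609,5,4,60,4,'w10o')
E
```

```text
time_s: 24.15
eef_pos: [562.7, -58.1, 81.7]
ee_rot: [0.0, 0.997, 0.071, 0.0]
force: [0.5, -1.0, -1.4]
grip_width: 0.484
time_s: 24.75
eef_pos: [608.6, 5.4, 41.9]
ee_rot: [0.0, 0.999, 0.037, 0.0]
force: [0.5, 0.2, -0.1]
grip_width: 0.48
```

View pics/w10o.png

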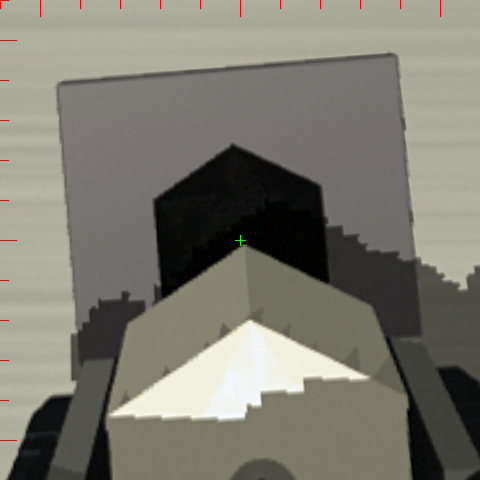

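View pics/w10.png

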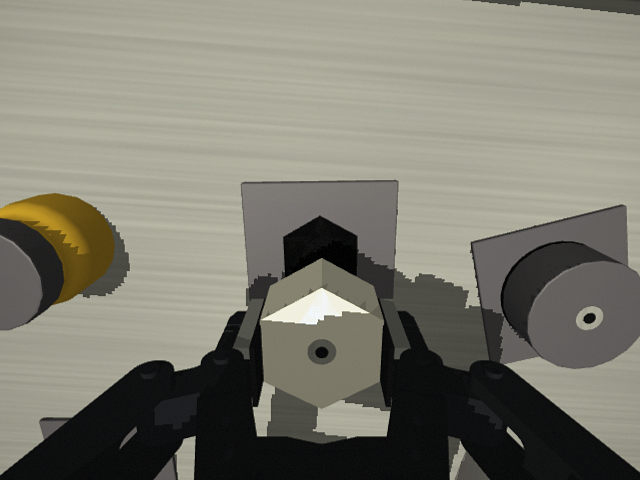

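```bash
python3 -m crank '{"dp":[[0,0,-2],[0,0,-2],[0,0,-1.2],[0,0,-0.7],[0,0,-0.4],[0,0,-0.2],[0,0,0],[0,0,0]],"delta_rot":[[0,0,0],[0,0,0],[0,0,0],[0,0,0],[0,0,0],[0,0,0],[0,0,0],[0,0,0]],"claw":[255,255,255,255,255,255,255,255]}' 40
```

```text
time_s: 25.6
eef_pos: [608.8, 5.5, -23.4]
ee_rot: [0.0, 0.999, 0.037, 0.0]
force: [0.2, -0.3, -0.1]
grip_width: 0.481
```

```bash
python3 -m crank '{"dp":[[0,0,-0.1],[0,0,0],[0,0,0]],"delta_rot":[[0,0,0],[0,0,0],[0,0,0]],"claw":[255,255,255]}' 40;python3 -m crank '{"dp":[[0,0,-0.05],[0,0,0],[0,0,0]],"delta_rot":[[0,0,0],[0,0,0],[0,0,0]],"claw":[255,255,255]}' 40
```

```text
time_s: 25.9
eef_pos: [608.9, 5.5, -24.4]
ee_rot: [0.0, 0.999, 0.037, 0.0]
force: [0.1, -0.3, 4.8]
grip_width: 0.482
time_s: 26.2
eef_pos: [608.9, 5.5, -24.4]
ee_rot: [0.0, 0.999, 0.037, 0.001]
force: [-3.4, 0.5, 8.4]
grip_width: 0.485
```

```bash
python3 -m crank '{"dp":[[0,0,0],[0,0,0],[0,0,0],[0,0,0],[0,0,1],[0,0,3],[0,0,4],[0,0,4],[0,0,2],[0,0,0]],"delta_rot":[[0,0,0],[0,0,0],[0,0,0],[0,0,0],[0,0,0],[0,0,0],[0,0,0],[0,0,0],[0,0,0],[0,0,0]],"claw":[100,60,20,0,0,0,0,0,0,0]}' 40;  python3 -m crank '{"dp":[[-2.33,-3.23,0],[-2.33,-3.23,0],[-2.33,-3.23,0],[-2.33,-3.23,0],[-2.33,-3.23,0],[-2.33,-3.23,0],[-2.33,-3.23,0],[-2.33,-3.23,0],[-2.33,-3.23,0],[0,0,0]],"delta_rot":[[0,0,2.54],[0,0,2.54],[0,0,2.54],[0,0,2.54],[0,0,2.54],[0,0,2.54],[0,0,2.54],[0,0,2.54],[0,0,2.54],[0,0,0]],"claw":[0,0,0,0,0,0,0,0,0,0]}' 40
python3 - <<'E'
from h import *
p,d=shot('wrist','w11'); s=sense(); print(s['eef_pos'],s['ee_rot'],s['joints'])
P=cloud('wrist',d)
q=P[(abs(P[...,2]-30)<4)&(np.hypot(P[...,0]-399,P[...,1]+285)<50)][:,:2].astype(np.float32)
print(len(q),cv2.minAreaRect(q),q.mean(0))
for c in ('side','scene'):
    p,d=shot(c,'c11'+c)
    x,y,r,s=392,272,60,3
    im=rect(c,p,4,x-r,x+r,y-r,y+r,s); m=(im.max(2)<50).astype(np.uint8)
    k,l,st,ce=cv2.connectedComponentsWithStats(m)
    i=1+np.argmax(st[1:,4]); cn=np.column_stack(np.nonzero(l==i))[:,::-1].astype(np.float32)
    (cx,cy),wh,a=cv2.minAreaRect(cn); print(c,x+r-cy/s,y+r-cx/s,np.array(wh)/s,'yaw',(270-a)%90)
E
```

```text
time_s: 27.2
eef_pos: [610.1, 5.4, 118.7]
ee_rot: [0.001, 0.999, 0.037, 0.003]
force: [0.5, -0.4, 0.4]
grip_width: 1.0
time_s: 28.2
eef_pos: [396.4, -287.8, 114.0]
ee_rot: [-0.0, 0.973, 0.232, -0.001]
force: [0.5, 0.5, -0.2]
grip_width: 1.006
[ 397.52572637 -286.13657904  113.98786021] [-5.79753803e-04  9.72656700e-01  2.32246673e-01 -3.01514130e-04] [-8.63617181e-01  3.26684405e-01  1.72067737e+00 -9.97175954e-06
  1.09553779e+00  2.38409854e-01]
7312 ((398.6319885253906, -285.1054992675781), (60.05925750732422, 60.19757080078125), 27.45518684387207) [ 399.9985 -284.4063]
side 392.19293721516925 275.53127034505206 [56.83769226 57.77329   ] yaw 58.09984588623047
scene 391.8677571614583 278.4786885579427 [55.84757487 53.63418579] yaw 58.24051856994629
```

View pics/c11side.png

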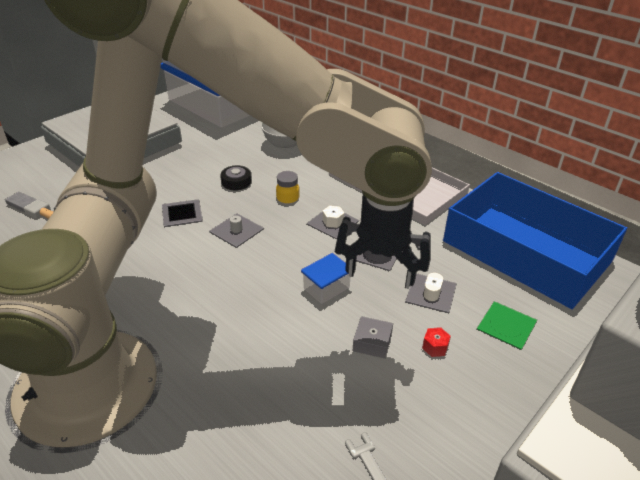

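```bash
python3 -m crank '{"dp":[[0,0,-3.5],[0,0,-3.5],[0,0,-2.5],[0,0,-2],[0,0,-1.5],[0,0,-1.3],[0,0,0],[0,0,0]],"delta_rot":[[0,0,0],[0,0,0],[0,0,0],[0,0,0],[0,0,0],[0,0,0],[0,0,0],[0,0,0]],"claw":[0,0,0,0,0,0,0,0]}' 40
```

```text
time_s: 29.15
eef_pos: [399.2, -284.8, -28.1]
ee_rot: [0.0, 0.972, 0.234, 0.0]
force: [-0.0, 0.4, 0.6]
grip_width: 0.996
```

```bash
python3 -m crank '{"dp":[[0,0,0],[0,0,0],[0,0,0],[0,0,0],[0,0,0],[0,0,0],[0,0,0]],"delta_rot":[[0,0,0],[0,0,0],[0,0,0],[0,0,0],[0,0,0],[0,0,0],[0,0,0]],"claw":[30,50,70,255,255,255,255]}' 50
```

```text
time_s: 29.85
eef_pos: [398.9, -285.2, -27.7]
ee_rot: [0.0, 0.972, 0.234, 0.0]
force: [-1.7, 1.7, 7.2]
grip_width: 0.692
```

```bash
python3 -m crank '{"dp":[[0,0,1],[0,0,3],[0,0,4],[0,0,3],[-0.05,2,0],[-0.05,3.75,0],[-0.05,3.75,0],[-0.05,3.75,0],[-0.05,3.75,0],[-0.05,3.75,0]],"delta_rot":[[0,0,0],[0,0,0],[0,0,0],[0,0,0],[0,0,2],[0,0,2],[0,0,2],[0,0,2],[0,0,2],[0,0,2]],"claw":[255,255,255,255,255,255,255,255,255,255]}' 50;python3 -m crank '{"dp":[[-0.05,3.75,0],[-0.05,3.75,0],[-0.05,3.75,0],[-0.05,3.75,0],[-0.05,3.75,0],[-0.05,3.75,0],[-0.05,3.75,0],[-0.05,3.75,0],[0,3.45,0],[0,2,0]],"delta_rot":[[0,0,2],[0,0,2],[0,0,2],[0,0,2],[0,0,2],[0,0,2],[0,0,2],[0,0,2],[0,0,2],[0,0,1.2]],"claw":[255,255,255,255,255,255,255,255,255,255]}' 50
python3 -m crank '{"dp":[[0,0,-3],[0,0,-3],[0,0,0],[0,0,0]],"delta_rot":[[0,0,0],[0,0,0],[0,0,0],[0,0,0]],"claw":[255,255,255,255]}' 50
python3 - <<'E'
from h import *
p,d=shot('wrist','w12')
im=ortho('wrist',p,392,277,4,60,4,'w12o')
E
```

```text
time_s: 30.85
eef_pos: [395.5, -76.2, 82.2]
ee_rot: [0.0, 0.942, 0.335, 0.0]
force: [0.6, 0.3, -1.0]
grip_width: 0.697
time_s: 31.85
eef_pos: [391.4, 279.1, 82.2]
ee_rot: [-0.0, 0.873, 0.488, 0.0]
force: [0.5, -0.4, -1.3]
grip_width: 0.691
time_s: 32.25
eef_pos: [392.0, 276.9, 22.5]
ee_rot: [0.0, 0.874, 0.487, 0.0]
force: [-0.1, -0.2, -0.8]
grip_width: 0.691
```

View pics/w12o.png

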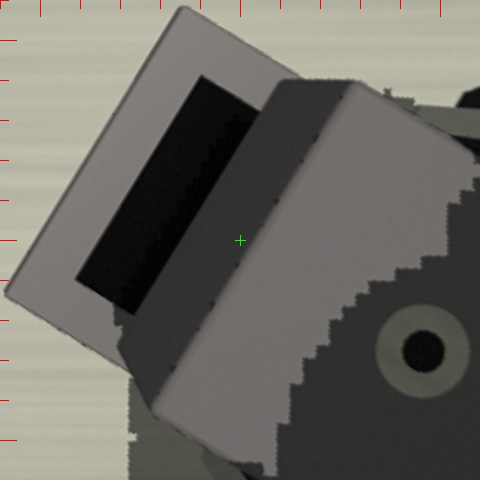

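View pics/w12.png

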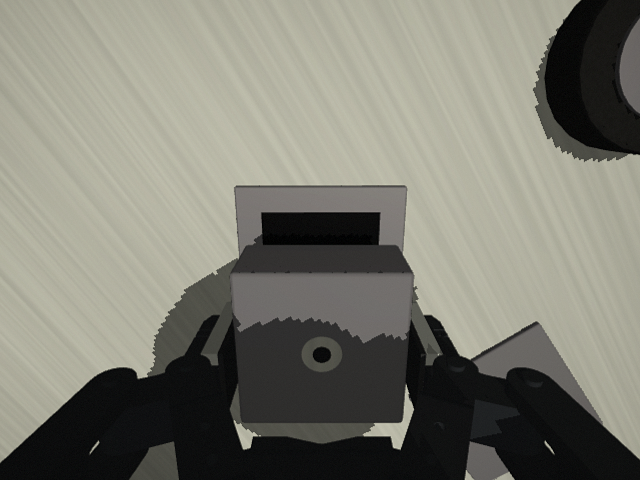

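```bash
python3 -m crank '{"dp":[[0,0,-2],[0,0,-1.2],[0,0,-0.7],[0,0,-0.4],[0,0,-0.2],[0,0,0],[0,0,0]],"delta_rot":[[0,0,0],[0,0,0],[0,0,0],[0,0,0],[0,0,0],[0,0,0],[0,0,0]],"claw":[255,255,255,255,255,255,255]}' 50;python3 -m crank '{"dp":[[0,0,-0.1],[0,0,-0.05],[0,0,0],[0,0,0]],"delta_rot":[[0,0,0],[0,0,0],[0,0,0],[0,0,0]],"claw":[255,255,255,255]}' 50
```

```text
time_s: 33.0
eef_pos: [392.0, 277.0, -23.0]
ee_rot: [0.0, 0.874, 0.487, 0.0]
force: [-0.2, 0.1, -1.1]
grip_width: 0.692
time_s: 33.4
eef_pos: [392.1, 277.0, -23.7]
ee_rot: [0.0, 0.874, 0.487, 0.0]
force: [-3.2, -2.1, 13.4]
grip_width: 0.685
```

Contact felt; release, back off and check everything.

```bash
python3 -m crank '{"dp":[[0,0,0],[0,0,0],[0,0,0],[0,0,0],[0,0,1],[0,0,3],[0,0,4],[0,0,4],[0,0,4],[0,0,0]],"delta_rot":[[0,0,0],[0,0,0],[0,0,0],[0,0,0],[0,0,0],[0,0,0],[0,0,0],[0,0,0],[0,0,0],[0,0,0]],"claw":[50,30,0,0,0,0,0,0,0,0]}' 40
python3 -m crank '{"dp":[[0,0,3],[0,0,3],[-1,-4,2],[-1,-4,2],[-1,-4,2],[-1,-4,2],[0,-4,0],[0,-4,0],[0,0,0],[0,0,0]],"delta_rot":[[0,0,0],[0,0,0],[0,0,0],[0,0,0],[0,0,0],[0,0,0],[0,0,0],[0,0,0],[0,0,0],[0,0,0]],"claw":[0,0,0,0,0,0,0,0,0,0]}' 40
python3 - <<'E'
from h import *
T={'sq':(392,277,34,40),'big':(596.7,-135.3,34,40),'hex':(608.9,5,32,32),'obl':(577,-288,32,34),'small':(438.3,138.8,34,22)}
for c in ('side','scene'):
    p,d=shot(c,'f'+c); P=cloud(c,d)
    for n,(x,y,z,r) in T.items():
        q=P[(abs(P[...,2]-z)<4)&(np.hypot(P[...,0]-x,P[...,1]-y)<r)]
        if len(q)<20: print(c,n,len(q)); continue
        b=cv2.minAreaRect(q[:,:2].astype(np.float32)); print(c,n,len(q),np.round(b[0],1)-np.array([x,y]),np.round(b[1],1),round(b[2],1),'z',round(float(np.median(q[:,2])),1))
print(sense()['eef_pos'])
E
```

```text
time_s: 34.4
eef_pos: [394.1, 277.9, 140.6]
ee_rot: [0.001, 0.873, 0.487, 0.005]
force: [1.1, 0.1, -1.3]
grip_width: 1.0
time_s: 35.4
eef_pos: [351.6, 36.6, 275.0]
ee_rot: [-0.0, 0.874, 0.486, -0.0]
force: [-0.0, -0.1, -0.0]
grip_width: 1.0
side sq 410 [ 0.6 -2.4] [66.7 59.6] 58.5 z 32.9
side big 466 [ 0.7 -2.5] [63.2 61.7] 6.1 z 33.2
side hex 203 [ 0.1 -2.9] [49.8 42.5] 60.3 z 31.0
side obl 264 [ 0.6 -2.6] [56.1 30. ] 23.2 z 31.2
side small 74 [-0.3 -1.9] [26.9 24.2] 70.0 z 32.7
scene sq 242 [0.4 1.2] [61.7 65.9] 58.7 z 34.7
scene big 531 [0.8 0.8] [61.  65.1] 34.9 z 34.7
scene hex 218 [0.6 0.6] [44.5 45. ] 84.4 z 32.6
scene obl 329 [ 2.  -0.2] [51.6 31.8] 23.2 z 32.4
scene small 55 [-0.4  0.7] [23.3 27.5] 54.7 z 34.2
[351.64936421  37.69630538 274.96168654]
```

View pics/fside.png

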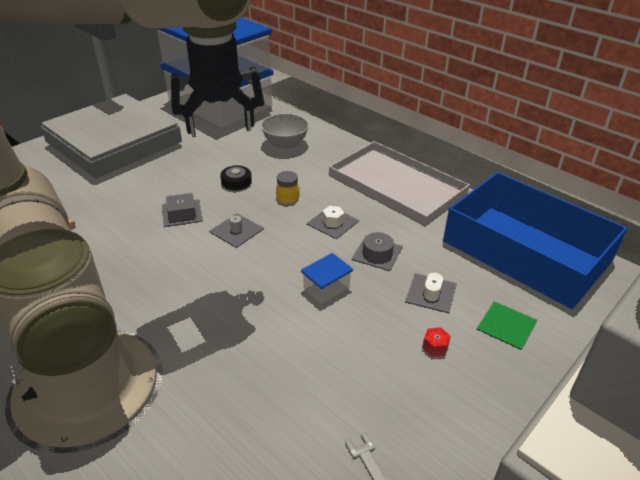

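View pics/fscene.png

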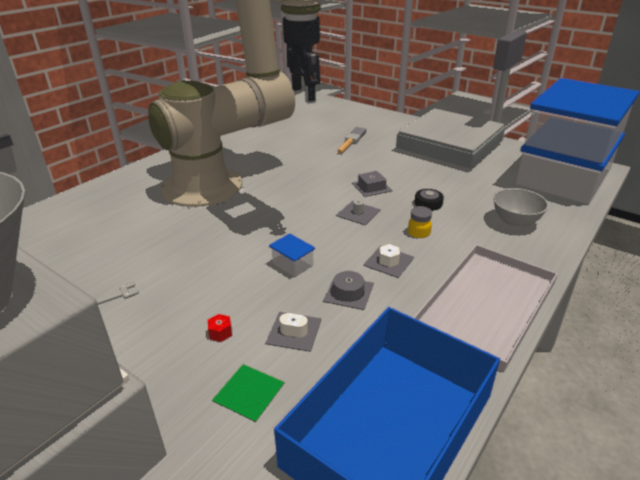

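Both pictures show all five plungers upright on their own tiles. In the side view they are at about (181,208), (236,224), (333,217), (378,248) and (432,288). The gripper is clear of everything.

```bash
python3 -c "
from rig import *
print(finish_job())"
```

```text
the job is handed in; nothing more can be done
None
```

All five plungers now stand released and upright on their own tiles, and I handed the job in at about 35 s of the 120 s allowed. I didn't touch the red hexagon, the green tile or the lidded box, but `finish_job()` gives no verdict, so the result is unconfirmed.

**What the last checks showed:**
- **Position:** each plunger's centre came out within about 3 mm of its tile's centre in both fixed cameras. The limit is 12 mm. The two cameras disagree with each other by about 2.5–3.5 mm in y, the same bias as before any move.
- **Height:** all the tops read 31–35 mm, which is right for plungers standing on the tiles.
- **Turn:** the oblong read 23.2° against its outline at 23.3°, and the square 58.5–58.7° against 58.4°. The hexagon's turn was checked only in the wrist picture just before I set it down (about 4.2° against 4.5°). The fixed cameras see it too coarsely to confirm it afterwards.

**What went wrong or disagreed:**
- **First grasp missed:** on the oblong, the fingers closed in the air above it, touching nothing. The real finger ends sit about 34 mm above the reported tool point, which doesn't match the description. I measured this in the cameras and allowed for it in every later move.
- **Set-down force:** I lowered each plunger until I felt contact before releasing it. The highest force reading was about 17 N, on the small round plunger.

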